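# Release a charged battery pack from its push-push dock

## Robot

A 6-joint arm with a two-finger parallel gripper is mounted at the origin on the work surface; the furniture and walls round the work are solid. World frame = base frame: x ahead of the robot, y to its left, z up, the work surface at z = 0. Lengths are in m, angles in rad, forces in N, time in s.
With the tool pointing down it reaches from about 0.3 to 0.775 m from the base axis. Payload 14.6 kg.
Tool frame: the origin (TCP) lies at the very end of the fingers, on their centre line; the grasp point (between the pads) lies 19 mm behind it; z points along the fingers, y is the line along which they close (so a half turn about z gives the same grasp; the last joint's range is limited). The gripper opens to 94 mm and grips with 3 to 60 N. Pads are 16 mm wide; open, the fingers measure 119 mm over their backs; the gripper's body (75 mm by 177 mm) begins 78 mm behind the grasp point.
Start: joints at [-1.323, 0.3, 1.521, -0, 1.321, -0.067], TCP at [0.17, -0.523, 0.205] pointing down, gripper open.
Joint ranges: [-3.03, 3.03], [-0.79, 2.21], [0.23, 2.52], [-1.04, 4.18], [0, 3.07], [-2.55, 2.55]. Speed limits (rad/s): [2.22, 2.22, 2.57, 3.14, 3.14, 3.14].

## Interface

Orientations are given as [roll, pitch, yaw] about the fixed x, y, z axes, in that order (R = Rz(yaw) Ry(pitch) Rx(roll)).
In Python, from station import ctrl gives the robot as it stands. The module is installed in compiled form; this text tells all that it offers.
- The arm moves only by the tool play_rows, never from a script. Its argument "commands" is a list of rows, each a list of 7 numbers: the shift along the tool's x, y, z in m, then the turn, a rotation vector about the tool's x, y, z in degrees, then the closure, from -1 (fully open) to 1 (shut). A call has 1 to 20 rows; each row shifts and turns the commanded pose from where the row before left it, along the tool's axes as they then stand; what a row does not reach is not made up. A row lasts 1/12 s, in which the tool goes at most 41.7 mm and 7.16 degrees, less where a joint would pass 70% of its speed; a pose out of reach is approached as far as the arm can. A call is refused whole if a number of a shift passes 0.0417 or a number of a turn 7.16, either way. A call with a gripper value outside its range is refused whole. The fingers move at their own pace and stop on an object; "force" is the grip in N (left out, the last holds). Time passes only in rows, so rows that do not move let the fingers close. It gives the time, the measured TCP pose, the force, the opening and the grip force at its end, in the units of the state.
- ctrl.get_obs(): the state, without advancing time (a new reading comes with each control period).
- ctrl.camera(name): name is "scene" or "top" or "wrist"; returns the picture (400x640x3 uint8, blue, green, red); there is no depth.
- ctrl.camera_model(name): a dict with "fx", "fy", "cx", "cy" (pixels), "distortion" ([k1, k2, p1, p2, k3] as OpenCV has them; the pictures are not rectified), "rvec" (rotation vector, rad) and "tvec" (3), from world to camera coordinates, as OpenCV has them. Camera axes: x right, y down, z forward; pixel columns grow to the right and rows downward; lengths in m; the calibration is good to about 2 mm. A picture is of the moment at which its call begins: read the wrist's pose just before it. camera_model takes no time and is no camera call; for the wrist camera it gives the pose at the moment of the call.
- ctrl.hand_in(): hands the job in; it is judged then, once.
The state is a dict: "time_s": time; "qpos": joint angles; "joint_vel": joint speeds; "tau": joint torques, N m; "ee_pos": TCP position; "eef_rot": TCP orientation; "force": force on the tool from outside, world axes, zero at the start; "moment": the same for the moment, N m; "grip_width": finger opening in m; "grip_force": force on a finger pad.
Only numpy, scipy, OpenCV 4.12 (cv2) and the standard library are available. Lean on these libraries where they do the work, as an engineer would, in place of code of your own. Each camera call takes 0.05 s, during which the arm holds its last target. There are 200 camera calls.

## Task

Take the orange-capped battery pack out of the charging dock and stand it upright in the shallow steel tray. The packs sit flush in push-push bays: press the orange pack gently deeper until it meets a firm stop, without forcing it, let go so that it springs up, then draw it out. Leave the white-capped pack latched in its bay.

Things in the scene. Friction and masses are not known exactly. Their poses are not given: they have to be found in the camera images.
- dock: Black two-bay charging dock, 104 (its x) x 180 (its y) x 90 mm high, fixed to the bench, grey panel with two green lamps on its front (its -x side). Origin: centre of its underside; z up. Flat deck at 90 mm height round both bays. Each bay holds a pack on a sprung lift plate with a push-push latch; latched, a pack's top is 2 mm above the deck and cannot be gripped.
- bay_right (a point): Centre of the mouth of the bay at 40 mm along the dock's -y, at deck height; mouth 47 (dock x) x 63 mm. Pressing a pack takes 5 to 10 N until a firm stop, met after 6 to 17 mm (unseen, differs each time; over 40 N is too much). Stopping short can leave it latched; reaching the stop always trips it.
- bay_left (a point): The same for the bay at 40 mm along the dock's +y. Tripped and let go, a pack rises by itself in about half a second and rests on its plate 25 mm above the deck, free to be lifted out (70 mm long, 45 mm still in the bay). Pressing a risen pack right down again may latch it again.
- pack_orange_mid (a point): Centre (half-way up) of the loose orange-capped battery pack, a block 44 (its x) x 60 (its y) x 70 mm high, 0.16 to 0.25 kg, black with an orange top. At the start it stands upright and latched in one of the dock's two bays (either one), its axes along the dock's, its centre 57 mm above the dock's underside.
- pack_white_mid (a point): Centre (half-way up) of the white-capped battery pack, same size, latched in the other bay. To be left there.
- tray_in (a point): Centre of the inner floor of a fixed shallow square steel tray lined with black rubber, 136 x 136 mm outside, 3 mm thick walls and floor, rim 18 mm above the bench. Axes along its sides; z up.
- pack_orange: The orange pack itself; origin at the centre of its underside, z up.
There are look-alikes about, which are no part of the job. What is shaped like the pack_orange but yellow is not meant.

How it is judged:
By the outcome, as a careful person would: the job done as asked, in the order asked, and still so for the second after the job is handed in, with the robot touching nothing.
It also fails if it takes over 51 s, if anything falls off the work surface, if the arm or the gripper's body presses on something with over 40 N, if the wrist force passes 120 N, or if a joint passes its speed limit or range.

## Working session

There is one attempt and no reset: what is moved stays moved. The work goes in short steps, Python scripts to look and compute and a tool call to move; the robot and the scene stay as the last step left them, time stands still between calls to the robot, and variables do not carry over. Pictures are saved under pics/ and viewed, at most 10 in all, crops included, and the job is handed in when it is done.

Besides the shell and the picture viewer there is one more tool, called after "Emit:" by a JSON object that holds its "fn" and its "kwargs". play_rows: Moves the arm, as the interface text tells. Its arguments: {"type":"object","properties":{"commands":{"type":"array","items":{"type":"array","items":{"type":"number"}}},"force":{"type":"number"}},"required":["commands"]}

```bash
mkdir -p pics; python3 - <<'E'
from station import ctrl
import cv2
for n in("top","scene"):
    cv2.imwrite(f"pics/{n}0.png",ctrl.camera(n)); print(n,ctrl.camera_model(n))
o=ctrl.get_obs();print(o)
E
```

```text
top {'fx': 372.0591799114703, 'fy': 372.0591799114703, 'cx': 322.3893783268126, 'cy': 189.9803441225858, 'distortion': array([-0.00945725,  0.        ,  0.        ,  0.        ,  0.        ]), 'rvec': array([ 2.18656177, -1.99786794,  0.2254201 ]), 'tvec': array([-0.07658404,  0.42494107,  0.86095092])}
scene {'fx': 478.5214528878638, 'fy': 478.5214528878638, 'cx': 317.9893055915926, 'cy': 206.15524877214335, 'distortion': array([-0.008425,  0.      ,  0.      ,  0.      ,  0.      ]), 'rvec': array([ 2.52866406,  0.84948108, -0.20269208]), 'tvec': array([-0.30569688, -0.23347324,  1.34803824])}
{'time_s': 0.1, 'qpos': array([-1.32260084e+00,  3.00432568e-01,  1.52150203e+00,  3.10523864e-06,
        1.32073385e+00, -6.66100778e-02]), 'joint_vel': array([ 0.00073805, -0.0011507 , -0.00237997, -0.00115474, -0.00102157,
        0.00096738]), 'tau': array([ 1.83628421e-03, -5.32640791e+01, -3.53283477e+01,  7.08981883e-02,
        2.34522385e-02, -4.65933510e-05]), 'ee_pos': array([ 0.1702314 , -0.52274191,  0.20494092]), 'eef_rot': array([-3.14051945e+00, -7.46066329e-05,  3.14804752e-01]), 'force': array([-0.03318429,  0.15156276, -0.17919415]), 'moment': array([-0.0079821 ,  0.03803092,  0.03689462]), 'grip_force': 0.0, 'grip_width': 0.09387734801883214}
```

View pics/top0.png

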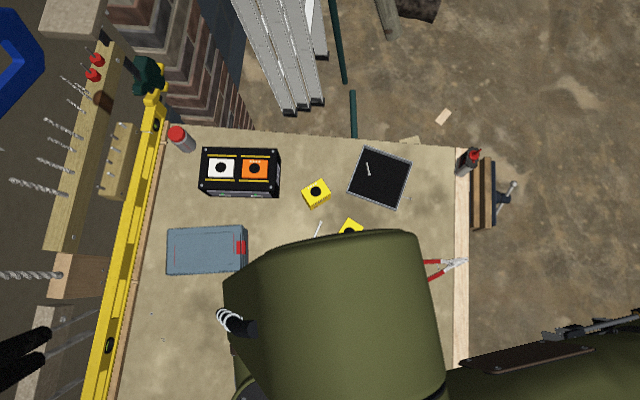

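View pics/scene0.png

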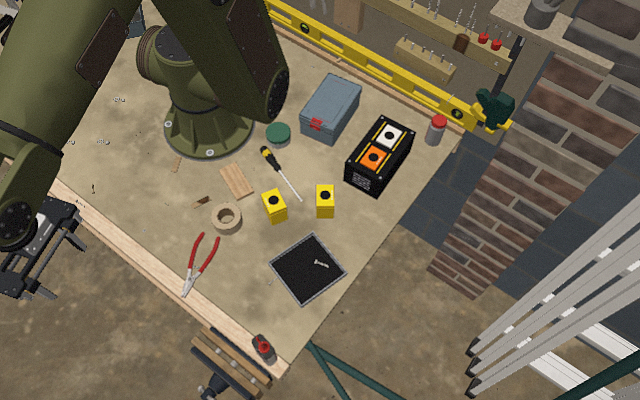

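Top view: the dock is at (240,172) with a white cap at (221,167) and an orange cap at (255,168). The yellow look-alikes are at (316,193) and (350,227). The tray is at (379,178), with a small bolt lying in it at (367,168). The orange pack at (255,168) fits, because it is the only orange cap and it sits in the dock. I'll confirm that in a crop.

```bash
cat > h.py <<'E'
import cv2, numpy as np
from station import ctrl
def unproj(cm,pts,z):
    K=np.array([[cm['fx'],0,cm['cx']],[0,cm['fy'],cm['cy']],[0,0,1]])
    p=cv2.undistortPoints(np.array(pts,float).reshape(-1,1,2),K,cm['distortion'])[:,0]
    R,_=cv2.Rodrigues(cm['rvec']);c=-R.T@cm['tvec']
    d=np.c_[p,np.ones(len(p))]@R
    return c+d*((z-c[2])/d[:,2])[:,None]
def blob(img,lo,hi,box):
    x0,y0,x1,y1=box
    m=cv2.inRange(cv2.cvtColor(img,cv2.COLOR_BGR2HSV)[y0:y1,x0:x1],lo,hi)
    c=max(cv2.findContours(m,cv2.RETR_EXTERNAL,cv2.CHAIN_APPROX_NONE)[0],key=cv2.contourArea)
    r=cv2.minAreaRect(c)
    return np.vstack([r[0],cv2.boxPoints(r)])+[x0,y0]
E
python3 - <<'E'
from h import *
im=cv2.imread('pics/top0.png');cm=ctrl.camera_model('top')
sc=cv2.imread('pics/scene0.png');cs=ctrl.camera_model('scene')
np.set_printoptions(precision=4,suppress=True)
for nm,i,c,bo,bw in(('top',im,cm,(238,150,275,185),(205,152,238,182)),('scene',sc,cs,(358,140,392,172),(375,118,408,150))):
    for lo,hi,b in(((5,150,120),(18,255,255),bo),((0,0,150),(179,60,255),bw)):
        p=blob(i,lo,hi,b);print(nm,p.round(1).tolist(),'\n',unproj(c,p,.092)[:,:2])
a=cv2.resize(im[140:215,190:420],None,fx=3.4,fy=3.4,interpolation=cv2.INTER_CUBIC)
cv2.imwrite('pics/crop1.png',a)
b=cv2.resize(sc[110:310,260:420],None,fx=3,fy=3,interpolation=cv2.INTER_CUBIC)
cv2.imwrite('pics/crop2.png',b)
E
```

```text
top [[254.4, 168.3], [241.5, 177.0], [242.2, 158.6], [267.4, 159.6], [266.6, 178.0]] 
 [[0.458  0.1254]
 [0.4343 0.1529]
 [0.4794 0.1575]
 [0.4821 0.0976]
 [0.437  0.0938]]
top [[220.5, 167.0], [208.0, 158.0], [233.0, 158.0], [233.0, 176.0], [208.0, 176.0]] 
 [[0.454  0.2058]
 [0.4735 0.2389]
 [0.4788 0.1795]
 [0.4348 0.1731]
 [0.4296 0.2318]]
scene [[372.8, 157.4], [358.9, 161.5], [372.5, 142.9], [386.7, 153.3], [373.2, 171.9]] 
 [[0.4574 0.1262]
 [0.4369 0.0952]
 [0.4321 0.1621]
 [0.4781 0.1575]
 [0.4818 0.0915]]
scene [[388.6, 135.6], [375.5, 139.7], [387.4, 121.9], [401.7, 131.5], [389.8, 149.2]] 
 [[0.4522 0.206 ]
 [0.4328 0.175 ]
 [0.4259 0.2407]
 [0.4718 0.2373]
 [0.4777 0.1725]]
```

View pics/crop1.png

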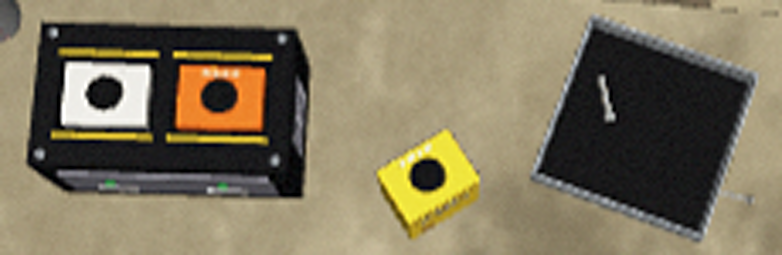

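View pics/crop2.png

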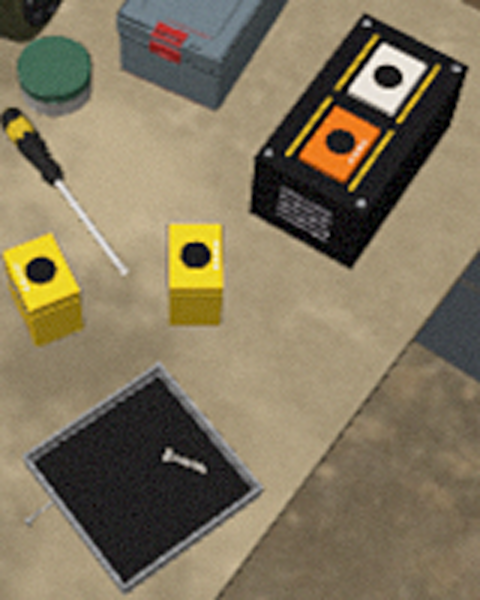

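Crop 1 confirms it: the orange pack is in the right-hand bay at crop (220,97), next to the white one at (105,93). The yellow block stands outside the dock. The tray corners are visible, and the bolt inside it runs from (602,75) to (612,121).

Orange cap centre is about (0.4577, 0.1258) and white about (0.453, 0.206). They are 80 mm apart as specified, which gives a dock yaw of about 3.4°. I'll turn the tool by -75.4° so it closes along dock x, and close the fingers for the press.

Emit:
{"fn": "play_rows", "kwargs": {"commands": [[0,0,0,0,0,-6.28,1],[0,0,0,0,0,-6.28,1],[0,0,0,0,0,-6.28,1],[0,0,0,0,0,-6.28,1],[0,0,0,0,0,-6.28,1],[0,0,0,0,0,-6.28,1],[0,0,0,0,0,-6.28,1],[0,0,0,0,0,-6.28,1],[0,0,0,0,0,-6.28,1],[0,0,0,0,0,-6.28,1],[0,0,0,0,0,-6.28,1],[0,0,0,0,0,-6.28,1]], "force": 20}}

```text
time_s: 1.1
ee_pos: [0.1702, -0.5228, 0.2051]
eef_rot: [-3.141, -0.001, 1.636]
force: [0.7, -0.1, -0.1]
grip_width: 0.0175
grip_force: 0.0
```

Emit:
{"fn": "play_rows", "kwargs": {"commands": [[0.0315,0.01625,0,0,0,0,1],[0.0315,0.01625,0,0,0,0,1],[0.0315,0.01625,0,0,0,0,1],[0.0315,0.01625,0,0,0,0,1],[0.0315,0.01625,0,0,0,0,1],[0.0315,0.01625,0,0,0,0,1],[0.0315,0.01625,0,0,0,0,1],[0.0315,0.01625,0,0,0,0,1],[0.0315,0.01625,0,0,0,0,1],[0.0315,0.01625,0,0,0,0,1],[0.0315,0.01625,0,0,0,0,1],[0.0315,0.01625,0,0,0,0,1],[0.0315,0.01625,0,0,0,0,1],[0.0315,0.01625,0,0,0,0,1],[0.0315,0.01625,0,0,0,0,1],[0.0315,0.01625,0,0,0,0,1],[0.0315,0.01625,0,0,0,0,1],[0.0315,0.01625,0,0,0,0,1],[0.0315,0.01625,0,0,0,0,1],[0.0315,0.01625,0,0,0,0,1]]}}

```text
time_s: 2.77
ee_pos: [0.4576, 0.1271, 0.2052]
eef_rot: [-3.141, 0.0, 1.63]
force: [1.0, -0.6, -0.2]
grip_width: 0.0005
grip_force: 0.0
```

```bash
cat >> h.py <<'E'
from scipy.spatial.transform import Rotation as Ro
np.set_printoptions(precision=4,suppress=True)
def togo(x,y,z,yaw):
    o=ctrl.get_obs();R=Ro.from_euler('xyz',o['eef_rot']);T=Ro.from_euler('xyz',[np.pi,0,yaw])
    print('t',o['time_s'],'pos',o['ee_pos'],'rot',o['eef_rot'],'F',o['force'],'w',o['grip_width'])
    print('shift(tool)',R.inv().apply(np.array([x,y,z])-o['ee_pos']),'turn deg',np.degrees((R.inv()*T).as_rotvec()))
E
python3 - <<'E'
from h import *
togo(.4577,.1258,.12,1.63)
cm=ctrl.camera_model('top');cs=ctrl.camera_model('scene')
A=np.array([(592,17),(757,76),(700,240),(533,178),(602,75),(612,121)])/3.4+[190,140]
B=np.array([(160,365),(262,490),(125,590),(25,458),(168,457),(206,468)])/3+[260,110]
for c,P in((cm,A),(cs,B)):
    w=unproj(c,P[:4],.018)[:,:2];print(w,w.mean(0),np.linalg.norm(np.roll(w,1,0)-w,axis=1));print('bolt',unproj(c,P[4:],.006)[:,:2])
cw=ctrl.camera_model('wrist');im=ctrl.camera('wrist');cv2.imwrite('pics/w1.png',im)
for b in [(0,0,640,400)]:
    try:
        p=blob(im,(5,150,100),(18,255,255),b);print(p,unproj(cw,p,.092))
    except Exception as e: print(e)
E
```

```text
t 2.7667 pos [0.4576 0.1271 0.2052] rot [-3.1413  0.0001  1.6304] F [ 0.9859 -0.5666 -0.1917] w 0.0005324411448800626
shift(tool) [-0.0013  0.      0.0852] turn deg [-0.0169  0.0052  0.0207]
[[ 0.5666 -0.1346]
 [ 0.5307 -0.262 ]
 [ 0.401  -0.2248]
 [ 0.4366 -0.0991]] [ 0.4837 -0.1801] [0.1348 0.1324 0.1349 0.1306]
bolt [[ 0.5249 -0.1462]
 [ 0.4891 -0.1561]]
[[ 0.442  -0.0973]
 [ 0.5707 -0.1348]
 [ 0.5344 -0.2623]
 [ 0.4061 -0.2262]] [ 0.4883 -0.1802] [0.1338 0.1341 0.1326 0.1333]
bolt [[ 0.4927 -0.1535]
 [ 0.5225 -0.1426]]
[[322.5 196.5]
 [301.  169. ]
 [344.  169. ]
 [344.  224. ]
 [301.  224. ]] [[0.4568 0.1279 0.092 ]
 [0.4325 0.1561 0.092 ]
 [0.4775 0.1588 0.092 ]
 [0.4823 0.0983 0.092 ]
 [0.4351 0.0954 0.092 ]]
```

View pics/w1.png

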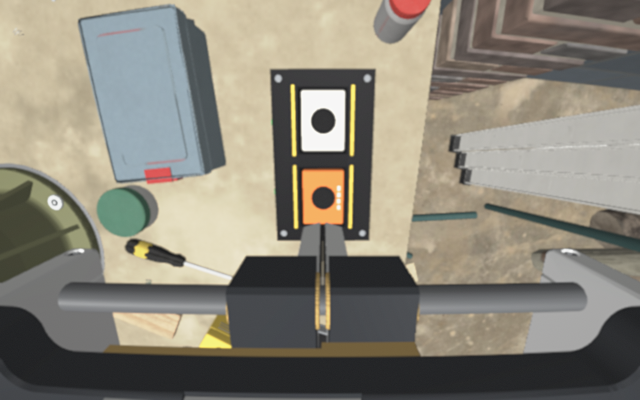

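Wrist view: the dock is square to the image, the orange cap is at (322,197) and the white one at (323,120). My position is within 1 mm, so I'll descend to just above the cap.

From both views the tray centre is (0.486, -0.180) and its yaw is -15.2°. The bolt lies in the tray's +y half, so I'll place the pack at about (0.480, -0.203), with tool yaw 74.8°.

Emit:
{"fn": "play_rows", "kwargs": {"commands": [[-0.001,0,0.021,0,0,0,1],[0,0,0.021,0,0,0,1],[0,0,0.021,0,0,0,1],[0,0,0.021,0,0,0,1],[0,0,0.017,0,0,0,1],[0,0,0,0,0,0,1],[0,0,0,0,0,0,1]]}}

```text
time_s: 3.4
ee_pos: [0.4572, 0.1241, 0.1043]
eef_rot: [-3.14, 0.0, 1.63]
force: [-0.5, 0.0, 0.4]
grip_width: 0.0006
grip_force: 0.0
```

Emit:
{"fn": "play_rows", "kwargs": {"commands": [[0,0,0.003,0,0,0,1],[0,0,0.003,0,0,0,1],[0,0,0.003,0,0,0,1],[0,0,0.003,0,0,0,1],[0,0,0,0,0,0,1]]}}

```text
time_s: 3.82
ee_pos: [0.4574, 0.1242, 0.0922]
eef_rot: [-3.142, -0.0, 1.63]
force: [0.2, -1.0, -0.1]
grip_width: 0.0008
grip_force: 0.1
```

Emit:
{"fn": "play_rows", "kwargs": {"commands": [[0,0,0.001,0,0,0,1],[0,0,0.001,0,0,0,1],[0,0,0,0,0,0,1]]}}

```text
time_s: 4.07
ee_pos: [0.4575, 0.1242, 0.0907]
eef_rot: [3.141, -0.0, 1.63]
force: [-2.0, 0.3, 4.8]
grip_width: 0.0007
grip_force: 2.6
```

Emit:
{"fn": "play_rows", "kwargs": {"commands": [[0,0,0.0015,0,0,0,1],[0,0,0.0015,0,0,0,1],[0,0,0,0,0,0,1]]}}

```text
time_s: 4.32
ee_pos: [0.4575, 0.1242, 0.0876]
eef_rot: [3.141, -0.0, 1.63]
force: [-2.1, -0.5, 5.8]
grip_width: 0.0008
grip_force: 2.8
```

Emit:
{"fn": "play_rows", "kwargs": {"commands": [[0,0,0.001,0,0,0,1],[0,0,0,0,0,0,1]]}}

```text
time_s: 4.48
ee_pos: [0.4575, 0.1242, 0.0867]
eef_rot: [3.141, -0.0, 1.63]
force: [-1.6, -0.9, 5.8]
grip_width: 0.0003
grip_force: 3.0
```

Emit:
{"fn": "play_rows", "kwargs": {"commands": [[0,0,0.001,0,0,0,1],[0,0,0,0,0,0,1]]}}

```text
time_s: 4.65
ee_pos: [0.4576, 0.1242, 0.0858]
eef_rot: [3.141, -0.0, 1.63]
force: [-2.5, -0.5, 5.9]
grip_width: 0.0007
grip_force: 3.0
```

Emit:
{"fn": "play_rows", "kwargs": {"commands": [[0,0,0.001,0,0,0,1],[0,0,0,0,0,0,1]]}}

```text
time_s: 4.82
ee_pos: [0.4575, 0.1242, 0.0848]
eef_rot: [3.141, -0.0, 1.63]
force: [-2.3, -0.3, 6.8]
grip_width: 0.0004
grip_force: 3.1
```

Emit:
{"fn": "play_rows", "kwargs": {"commands": [[0,0,0.001,0,0,0,1],[0,0,0,0,0,0,1]]}}

```text
time_s: 4.98
ee_pos: [0.4577, 0.1242, 0.084]
eef_rot: [3.141, -0.0, 1.63]
force: [-3.5, -1.4, 9.0]
grip_width: -0.0002
grip_force: 4.3
```

Emit:
{"fn": "play_rows", "kwargs": {"commands": [[0,0,0.001,0,0,0,1],[0,0,0,0,0,0,1]]}}

```text
time_s: 5.15
ee_pos: [0.4581, 0.1243, 0.0837]
eef_rot: [3.14, -0.0, 1.63]
force: [-4.9, -1.3, 15.1]
grip_width: 0.0004
grip_force: 7.8
```

Emit:
{"fn": "play_rows", "kwargs": {"commands": [[0,0,0.001,0,0,0,1],[0,0,0,0,0,0,1]]}}

```text
time_s: 5.32
ee_pos: [0.4585, 0.1244, 0.0834]
eef_rot: [3.139, -0.0, 1.63]
force: [-6.0, -1.0, 23.9]
grip_width: 0.0003
grip_force: 11.6
```

The force rises steeply with almost no travel (24 N), so that is the firm stop. I'll retreat, let the pack spring up, open the fingers and look.

Emit:
{"fn": "play_rows", "kwargs": {"commands": [[0,0,-0.01,0,0,0,1],[0,0,-0.025,0,0,0,1],[0,0,-0.03,0,0,0,1],[0,0,-0.02,0,0,0,-1],[0,0,0,0,0,0,-1],[0,0,0,0,0,0,-1],[0,0,0,0,0,0,-1],[0,0,0,0,0,0,-1],[0,0,0,0,0,0,-1],[0,0,0,0,0,0,-1],[0,0,0,0,0,0,-1],[0,0,0,0,0,0,-1]]}}

```text
time_s: 6.32
ee_pos: [0.4574, 0.1241, 0.1662]
eef_rot: [-3.141, 0.0, 1.63]
force: [0.1, -0.1, -0.3]
grip_width: 0.057
grip_force: 0.0
```

```bash
python3 - <<'E'
from h import *
togo(.4572,.1258,.095,1.63)
cw=ctrl.camera_model('wrist');im=ctrl.camera('wrist');cv2.imwrite('pics/w2.png',im)
p=blob(im,(5,150,100),(18,255,255),(0,0,640,400));print(p)
for z in(.092,.115):print(unproj(cw,p,z)[:,:2])
E
```

```text
t 6.3167 pos [0.4574 0.1241 0.1662] rot [-3.1411  0.0001  1.63  ] F [ 0.0646 -0.1386 -0.3395] w 0.056982937087426334
shift(tool) [ 0.0017 -0.      0.0712] turn deg [-0.0254  0.004   0.0028]
[[323. 209.]
 [297. 175.]
 [349. 175.]
 [349. 243.]
 [297. 243.]]
[[0.4572 0.1221]
 [0.4315 0.1529]
 [0.4789 0.1557]
 [0.4845 0.0894]
 [0.4341 0.0864]]
[[0.4567 0.1287]
 [0.4334 0.1566]
 [0.4765 0.1592]
 [0.4815 0.0989]
 [0.4357 0.0962]]
```

View pics/w2.png

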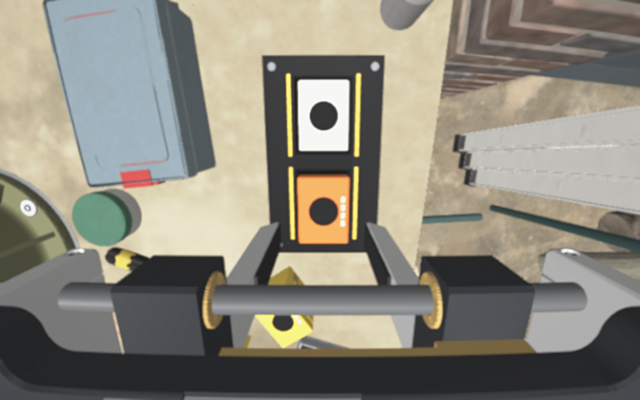

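Wrist view: the orange cap is at (323,209) and measures 45×60 mm when taken at z = 0.115, so it has risen. White is still flush at (323,115). I'll finish opening, descend around the pack and grip.

Emit:
{"fn": "play_rows", "kwargs": {"commands": [[0.0025,0,0,0,0,0,-1],[0,0,0,0,0,0,-1],[0,0,0,0,0,0,-1],[0,0,0,0,0,0,-1],[0,0,0,0,0,0,-1],[0,0,0,0,0,0,-1]]}}

```text
time_s: 6.87
ee_pos: [0.4573, 0.1267, 0.1665]
eef_rot: [3.142, -0.0, 1.63]
force: [0.0, 0.2, 0.2]
grip_width: 0.0939
grip_force: 0.0
```

Emit:
{"fn": "play_rows", "kwargs": {"commands": [[0,0,0.014,0,0,0,-1],[0,0,0.014,0,0,0,-1],[0,0,0.014,0,0,0,-1],[0,0,0.014,0,0,0,-1],[0,0,0.014,0,0,0,-1],[0,0,0,0,0,0,-1],[0,0,0,0,0,0,-1]]}}

```text
time_s: 7.45
ee_pos: [0.4571, 0.1266, 0.0964]
eef_rot: [-3.141, 0.0, 1.63]
force: [0.3, 0.3, 0.6]
grip_width: 0.0937
grip_force: 0.0
```

Emit:
{"fn": "play_rows", "kwargs": {"commands": [[0,0,0,0,0,0,1],[0,0,0,0,0,0,1],[0,0,0,0,0,0,1],[0,0,0,0,0,0,1],[0,0,0,0,0,0,1],[0,0,0,0,0,0,1],[0,0,0,0,0,0,1],[0,0,0,0,0,0,1],[0,0,0,0,0,0,1],[0,0,0,0,0,0,1]], "force": 25}}

```text
time_s: 8.28
ee_pos: [0.4574, 0.1267, 0.0965]
eef_rot: [3.141, 0.0, 1.63]
force: [1.0, -0.1, 0.3]
grip_width: 0.0436
grip_force: 24.9
```

Emit:
{"fn": "play_rows", "kwargs": {"commands": [[0,0,-0.004,0,0,0,1],[0,0,-0.006,0,0,0,1],[0,0,-0.01,0,0,0,1],[0,0,-0.01,0,0,0,1],[0,0,-0.01,0,0,0,1],[0,0,-0.01,0,0,0,1],[0,0,-0.01,0,0,0,1],[0,0,-0.01,0,0,0,1],[0,0,-0.01,0,0,0,1],[0,0,-0.01,0,0,0,1],[0,0,-0.01,0,0,0,1],[0,0,-0.005,0,0,0,1],[0,0,0,0,0,0,1]]}}

```text
time_s: 9.37
ee_pos: [0.4577, 0.1268, 0.2027]
eef_rot: [3.14, -0.0, 1.63]
force: [0.4, -0.6, -1.8]
grip_width: 0.0438
grip_force: 25.0
```

```bash
python3 - <<'E'
from h import *
togo(.480,-.203,.09,np.radians(74.8))
E
```

```text
t 9.3667 pos [0.4577 0.1268 0.2027] rot [ 3.1398 -0.0003  1.6301] F [ 0.3783 -0.5869 -1.8234] w 0.04378349705778904
shift(tool) [-0.3306  0.0025  0.1126] turn deg [ 0.099  -0.033  18.5953]
```

The weight reads 1.8 N, so the pack is held. I'll carry it to the tray, then turn it.

Emit:
{"fn": "play_rows", "kwargs": {"commands": [[-0.006,0,0,0,0,0,1],[-0.0126,0.0005,0,0,0,0,1],[-0.02,0,0,0,0,0,1],[-0.02,0,0,0,0,0,1],[-0.022,0,0,0,0,0,1],[-0.022,0,0,0,0,0,1],[-0.022,0.001,0,0,0,0,1],[-0.022,0,0,0,0,0,1],[-0.022,0,0,0,0,0,1],[-0.022,0.001,0,0,0,0,1],[-0.022,0,0,0,0,0,1],[-0.022,0,0,0,0,0,1],[-0.022,0,0,0,0,0,1],[-0.02,0,0,0,0,0,1],[-0.02,0,0,0,0,0,1],[-0.02,0,0,0,0,0,1],[-0.01,0,0,0,0,0,1],[-0.006,0,0,0,0,0,1],[0,0,0,0,0,0,1]]}}

```text
time_s: 10.95
ee_pos: [0.4792, -0.2058, 0.2009]
eef_rot: [-3.141, -0.0, 1.629]
force: [-0.6, 0.5, -2.6]
grip_width: 0.0438
grip_force: 25.0
```

Emit:
{"fn": "play_rows", "kwargs": {"commands": [[0,0,0,0,0,3.1,1],[0,0,0,0,0,3.1,1],[0,0,0,0,0,3.1,1],[0,0,0,0,0,3.1,1],[0,0,0,0,0,3.1,1],[0,0,0,0,0,3.1,1],[0,0,0,0,0,0,1],[0,0,0,0,0,0,1]]}}

```text
time_s: 11.62
ee_pos: [0.4795, -0.2045, 0.2014]
eef_rot: [-3.141, -0.0, 1.308]
force: [0.1, 0.5, -2.2]
grip_width: 0.0438
grip_force: 25.0
```

```bash
python3 - <<'E'
from h import *
togo(.480,-.203,.065,np.radians(74.8))
im=ctrl.camera('scene');cv2.imwrite('pics/s2.png',cv2.resize(im[80:320,220:460],None,fx=2.4,fy=2.4))
E
```

```text
t 11.6167 pos [ 0.4795 -0.2045  0.2014] rot [-3.1415 -0.0001  1.3079] F [ 0.1464  0.4621 -2.2336] w 0.043772016126332594
shift(tool) [0.0015 0.0001 0.1364] turn deg [-0.0069 -0.0056  0.1366]
```

View pics/s2.png

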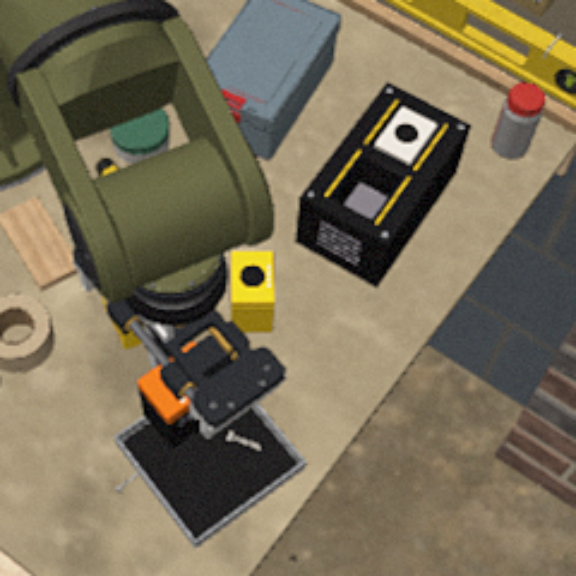

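The scene view shows the orange pack held over the tray, the white pack still latched, and the right bay empty. Contact with the tray floor should come at TCP z of about 0.0545.

Emit:
{"fn": "play_rows", "kwargs": {"commands": [[0.0015,0,0.01,0,0,0,1],[0,0,0.018,0,0,0,1],[0,0,0.018,0,0,0,1],[0,0,0.018,0,0,0,1],[0,0,0.018,0,0,0,1],[0,0,0.018,0,0,0,1],[0,0,0.018,0,0,0,1],[0,0,0.012,0,0,0,1],[0,0,0.006,0,0,0,1],[0,0,0.003,0,0,0,1],[0,0,0,0,0,0,1],[0,0,0,0,0,0,1]]}}

```text
time_s: 12.67
ee_pos: [0.4802, -0.2038, 0.0629]
eef_rot: [3.141, 0.0, 1.306]
force: [0.7, 0.0, -2.1]
grip_width: 0.0437
grip_force: 25.0
```

Emit:
{"fn": "play_rows", "kwargs": {"commands": [[0,0,0.0015,0,0,0,1],[0,0,0.0015,0,0,0,1],[0,0,0,0,0,0,1]]}}

```text
time_s: 12.92
ee_pos: [0.4799, -0.2038, 0.0595]
eef_rot: [3.141, 0.0, 1.305]
force: [0.7, 0.6, -2.7]
grip_width: 0.0441
grip_force: 25.0
```

Emit:
{"fn": "play_rows", "kwargs": {"commands": [[0,0,0.001,0,0,0,1],[0,0,0.001,0,0,0,1],[0,0,0,0,0,0,1]]}}

```text
time_s: 13.17
ee_pos: [0.4798, -0.2037, 0.0573]
eef_rot: [-3.141, -0.0, 1.305]
force: [-0.1, 0.1, -2.2]
grip_width: 0.0438
grip_force: 25.0
```

Emit:
{"fn": "play_rows", "kwargs": {"commands": [[0,0,0.001,0,0,0,1],[0,0,0.001,0,0,0,1],[0,0,0,0,0,0,1]]}}

```text
time_s: 13.42
ee_pos: [0.4798, -0.2037, 0.0552]
eef_rot: [-3.141, -0.0, 1.305]
force: [-0.1, -0.1, -2.7]
grip_width: 0.0436
grip_force: 25.0
```

Emit:
{"fn": "play_rows", "kwargs": {"commands": [[0,0,0.001,0,0,0,1],[0,0,0,0,0,0,1],[0,0,0,0,0,0,1]]}}

```text
time_s: 13.67
ee_pos: [0.48, -0.2038, 0.0546]
eef_rot: [3.141, 0.0, 1.305]
force: [-1.0, 0.3, 0.4]
grip_width: 0.0438
grip_force: 24.9
```

Contact came at the expected height. I'll open, retreat and check.

Emit:
{"fn": "play_rows", "kwargs": {"commands": [[0,0,0.0005,0,0,0,1],[0,0,0,0,0,0,-1],[0,0,0,0,0,0,-1],[0,0,0,0,0,0,-1],[0,0,0,0,0,0,-1],[0,0,0,0,0,0,-1],[0,0,0,0,0,0,-1],[0,0,0,0,0,0,-1],[0,0,0,0,0,0,-1]]}}

```text
time_s: 14.42
ee_pos: [0.4799, -0.2037, 0.0539]
eef_rot: [3.142, 0.0, 1.305]
force: [0.5, 1.0, -0.3]
grip_width: 0.0923
grip_force: 0.0
```

Emit:
{"fn": "play_rows", "kwargs": {"commands": [[0,0,-0.008,0,0,0,-1],[0,0,-0.012,0,0,0,-1],[0,0,-0.02,0,0,0,-1],[0,0,-0.02,0,0,0,-1],[0,0,-0.02,0,0,0,-1],[0,0,-0.02,0,0,0,-1],[0,0,-0.02,0,0,0,-1],[0,0,-0.02,0,0,0,-1],[0,0,0,0,0,0,-1],[0,0,0,0,0,0,-1]]}}

```text
time_s: 15.25
ee_pos: [0.4802, -0.2039, 0.195]
eef_rot: [3.139, 0.0, 1.305]
force: [0.1, 0.6, -0.7]
grip_width: 0.0938
grip_force: 0.0
```

```bash
python3 - <<'E'
from h import *
togo(.480,-.203,.2,np.radians(74.8))
a=ctrl.camera('scene')[80:320,220:460];b=ctrl.camera('wrist')
cv2.imwrite('pics/fin.png',np.hstack([cv2.resize(a,(360,360)),cv2.resize(b,(420,360))]))
E
```

```text
t 15.25 pos [ 0.4802 -0.2039  0.195 ] rot [3.1395 0.0005 1.3055] F [ 0.1183  0.5738 -0.6906] w 0.09382004904441725
shift(tool) [ 0.0008 -0.0004 -0.005 ] turn deg [ 0.1205  0.026  -0.002 ]
```

View pics/fin.png

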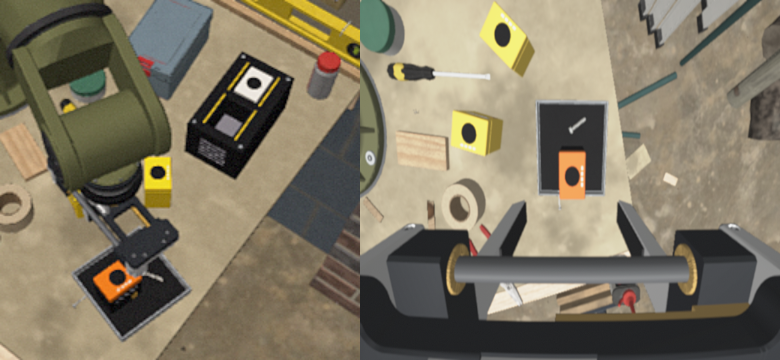

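The pack stands upright in the tray at wrist view (572,175), square to the walls and clear of the bolt at (578,125). The white pack is still latched at (255,83) in the scene view, and the gripper is clear.

```bash
python3 -c "
from station import ctrl
print(ctrl.hand_in())"
```

```text
the job is handed in; nothing more can be done
None
```

The orange pack was pressed to its stop (about 24 N), sprang up, was drawn out and now stands upright in the steel tray; the white pack is still latched, and the job was handed in at about 15 s.

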